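# Lock the swing-arm microphone with its pin

### The arm

A 6-joint arm with a two-finger parallel gripper is mounted at the origin on the work surface. World frame = base frame: x ahead of the robot, y to its left, z up, the work surface at z = 0. Lengths are in m, angles in degrees, forces in N, time in s.
With the tool pointing down it reaches from about 0.25 to 0.725 m from the base axis. Payload 9.7 kg.
Tool frame: the origin (TCP) lies midway between the tips of the shut fingers; the grasp point (between the pads) lies bot.hold_point_z behind it (bot.hold_point_z is the distance from the TCP to the grasp point, in m); z points along the fingers, y is the line along which they close (so a half turn about z gives the same grasp; the last joint's range is limited). The gripper opens to 85 mm and grips with 20 to 120 N. Pads are 22 mm wide; open, the fingers measure 114 mm over their backs; the gripper's body (76 mm by 85 mm) begins 54 mm behind the grasp point. The pads swing forward as they close: fully open they stand 13 mm farther back than shut.
Start: joints at [-63.541, 4.979, 10.078, 95.1, 0, 90], TCP at [0.245, -0.492, 0.231] pointing down, gripper open.
Joint ranges: [-179.16, 179.16], [-48.56, 103.87], [-65.8, 70.77], [-126.05, 130.52], [-82.76, 87.17], [-180, 180]. Speed limits (degrees/s): [127.2, 127.2, 147.25, 180, 180, 180].

### API

Orientations are given as [roll, pitch, yaw] about the fixed x, y, z axes, in that order (R = Rz(yaw) Ry(pitch) Rx(roll)).
In Python, from workcell import bot, camera, camera_model, ticket gives the robot as it stands.
- The arm moves only by the tool send_rows, never from a script. Its argument "targets" is text: rows parted by semicolons, each of 5 numbers parted by spaces: the shift along the tool's x, y, z in mm, then the turn about the tool's z in degrees, then the closure in counts, from 0 (fully open) to 255 (shut). A call has 1 to 20 rows; each row is the pose to reach, as a shift and turn from the pose commanded when the call began, along the tool's axes at that moment; what a row does not reach only later rows make up. A row lasts 1/8 s, in which the tool goes at most 62.5 mm and 10.7 degrees, less where a joint would pass 70% of its speed; a pose out of reach is approached as far as the arm can. A call with a gripper value outside its range is refused whole. The fingers move at their own pace and stop on an object; "newtons" is the grip in N (left out, the last holds). Time passes only in rows, so rows that repeat a pose let the fingers close. It gives the time, the measured TCP pose, the force, the opening and the grip force at its end, in the units of the state.
- bot.get_obs(): the state, without advancing time (a new reading comes with each control period).
- camera(name): name is "side" or "top" or "wrist"; returns the picture (384x512x3 uint8, blue, green, red); there is no depth.
- camera_model(name): a dict with "K" (3x3 intrinsics, pixels), "pose" (4x4, takes a point from camera to world coordinates); the wrist camera has in their place "T_tool_cam" (4x4, takes a point from camera to tool coordinates, whose origin is the TCP and whose axes are the flange's). Camera axes: x right, y down, z forward; pixel columns grow to the right and rows downward; lengths in m; the calibration is good to about 2 mm. A picture is of the moment at which its call begins: read the wrist's pose just before it. camera_model takes no time and is no camera call.
- ticket.job_done(): hands the job in; it is judged then, once.
The state is a dict: "time": time; "q": joint angles; "qd": joint speeds; "joint_efforts": joint torques, N m; "ee_pos": TCP position; "tcp_rot": TCP orientation; "wrist_force": force on the tool from outside, world axes, zero at the start; "torque": the same for the moment, N m; "opening": finger opening in m; "grasp_force": force on a finger pad.
Only numpy, scipy, OpenCV 4.12 (cv2) and the standard library are available. Lean on these libraries where they do the work, as an engineer would, in place of code of your own. Each camera call takes 0.05 s, during which the arm holds its last target. There are 200 camera calls.

### The job

Swing the microphone's arm round until the hole in the arm lies over the hole in the stand's base plate. Then take the plain round-handled lock pin out of the wooden tool block and push it down through both holes until its collar rests on the arm, and let go of it.

Things in the scene. Friction and masses are not known exactly. Their poses are not given: they have to be found in the camera images.
- lock_pin: Steel pin, 0.16 kg (sizes mm). Origin at shank tip, z up. Shank d 12, 40 long (lowest 7 tapers); collar d 46 x 6; upright round handle d 24, 32 tall: grip it from above. Starts hanging by its collar in one of 3 sockets (row roughly along x, 90 apart; close fingers along y) of a wooden block 45 tall: handle 51-83 above desk, tip 5. Not the pin: the three-lobed screw and the T-bar key.
- mic_arm (a joint): Angle of the microphone arm about its upright pivot. 0: arm's hole over base's hole; positive: swung to +y (clockwise from above). Range -0.4 to 1.4, starts 0.5 to 1.15. Light friction (0.25 N m), stays where left. Flat aluminium bar 56 mm wide, pointing from the pivot towards the robot; grip or push the upright round microphone near its end: d 34, barrel 56-110 mm above desk, dome to 119.
- mic_arm_hole (a point): Centre of the round through hole, 26 mm in diameter, in the 12 mm thick arm, at its top face (44 mm above the desk). 100 mm from the pivot axis. x axis points along the arm to the pivot, z up; the microphone's axis is 90 mm along -x (190 mm from the pivot).
- base_hole (a point): Centre of the mouth of the round hole, 26 mm in diameter, through the stand's fixed dark steel base plate (220 x 130 x 30 mm) to the desk; at its top face, 30 mm above the desk (arm passes 2 mm over it). x axis points along the plate to the pivot axis, 100 mm away; z up. Place and yaw vary. Pin fully home: tip 4 mm above desk, collar on the arm.
Not all that is in view belongs to the job. Leave any pink or purple look-alike of the lock_pin alone.

How it is judged (in metres and radians):
On the way:
1. the microphone arm is turned so that its hole lies over the base's hole (within about 9 degrees) (value of joint mic_arm between -0.16 and 0.16 rad), for 0.2 s.
At the end, for the whole second after the job is handed in: The lock pin stands upright (within 10 degrees) through the arm's hole and the base's hole (its tip within 13 mm sideways of both hole centres), pushed home so that its tip is less than 10 mm above the desk, at rest, with the arm within 0.16 rad of the aligned position (all of step 1 and horizontal distance between lock_pin and base_hole below 0.013 m and horizontal distance between lock_pin and mic_arm_hole below 0.013 m and height (world z) of lock_pin below 0.01 m and angle between lock_pin's own z axis and vertical below 0.175 rad and linear speed of lock_pin below 0.03 m/s); the robot touches nothing.
It also fails if it takes over 56 s, if anything falls off the work surface, if the arm or the gripper's body presses on something with over 40 N, if the wrist force passes 120 N, or if a joint passes its speed limit or range.

## Working session

There is one attempt and no reset: what is moved stays moved. The work goes in short steps, Python scripts to look and compute and a tool call to move; the robot and the scene stay as the last step left them, time stands still between calls to the robot, and variables do not carry over. Pictures are saved under pics/ and viewed, at most 12 in all, crops included, and the job is handed in when it is done.

Besides the shell and the picture viewer there is one more tool, called after "Call:" as a command line: name --argument value ..., lists and objects as JSON in quotes. send_rows: Moves the arm, as the interface text tells. Its arguments: {"type":"object","properties":{"targets":{"type":"string"},"newtons":{"type":"number"}},"required":["targets"]}

```bash
mkdir -p pics; cat > h.py <<'E'
import numpy as np, cv2
from scipy.spatial.transform import Rotation as R
from workcell import bot, camera, camera_model, ticket
def toolT():
    o=bot.get_obs(); T=np.eye(4); T[:3,:3]=R.from_euler('xyz',o['tcp_rot'],degrees=True).as_matrix(); T[:3,3]=o['ee_pos']; return T
def ray(name,px,T=None):
    m=camera_model(name); P=m['pose'] if 'pose' in m else T@m['T_tool_cam']
    d=P[:3,:3]@np.linalg.solve(m['K'],[px[0],px[1],1.]); return P[:3,3],d
def onz(name,px,z,T=None):
    o,d=ray(name,px,T); return o+d*(z-o[2])/d[2]
def tri(r1,r2):
    (o1,d1),(o2,d2)=r1,r2; s=np.linalg.lstsq(np.c_[d1,-d2],o2-o1,rcond=None)[0]
    a,b=o1+d1*s[0],o2+d2*s[1]; return (a+b)/2,np.linalg.norm(a-b)
def proj(name,p,T=None):
    m=camera_model(name); P=m['pose'] if 'pose' in m else T@m['T_tool_cam']
    c=P[:3,:3].T@(np.array(p)-P[:3,3]); u=m['K']@c; return u[:2]/u[2]
E
python3 - <<'E'
from h import *
print(bot.get_obs(), bot.hold_point_z)
for n in ['side','top']:
    im=camera(n); cv2.imwrite(f'pics/{n}0.png',im); print(camera_model(n)['pose'].round(3).tolist(),camera_model(n)['K'][0,0])
print(camera_model('wrist'))
E
```

```text
{'time': 0.0, 'q': array([-6.35401010e+01,  5.00954597e+00,  1.00300115e+01,  9.51001397e+01,
        5.44987975e-04,  8.99989139e+01]), 'qd': array([ 0.05139506,  0.03443744,  0.02472258, -0.06419866,  0.02035199,
        0.00508503]), 'joint_efforts': array([-4.16048329e-05, -5.20384669e+01,  4.64803791e+01,  1.63753977e-02,
       -8.20728906e-05, -4.88488482e-06]), 'ee_pos': array([ 0.24494963, -0.49214918,  0.23055821]), 'tcp_rot': array([-1.79920326e+02, -5.46497697e-04,  2.64609843e+01]), 'wrist_force': array([ 0.17677642, -0.47393801,  0.19374136]), 'torque': array([ 0.0387861 , -0.01317129,  0.0147032 ]), 'grasp_force': 0.0, 'opening': 0.08524430613075915} 0.0187
[[-0.86, -0.368, 0.352, 0.171], [-0.51, 0.625, -0.591, 0.742], [-0.003, -0.688, -0.726, 0.828], [0.0, 0.0, 0.0, 1.0]] 489.2045973350872
[[0.068, -0.974, 0.216, 0.354], [-0.998, -0.067, 0.011, 0.109], [0.004, -0.216, -0.976, 1.013], [0.0, 0.0, 0.0, 1.0]] 381.8676380320392
{'K': array([[315.2264091 ,   0.        , 258.24369587],
       [  0.        , 315.2264091 , 191.37613064],
       [  0.        ,   0.        ,   1.        ]]), 'T_tool_cam': array([[ 2.43960051e-04, -9.63800563e-01, -2.66624108e-01,
         6.77889446e-02],
       [ 9.99999848e-01,  3.66811016e-04, -4.10963027e-04,
         8.97825757e-04],
       [ 4.93887057e-04, -2.66623968e-01,  9.63800506e-01,
        -1.42489521e-01],
       [ 0.00000000e+00,  0.00000000e+00,  0.00000000e+00,
         1.00000000e+00]])}
```

View pics/top0.png

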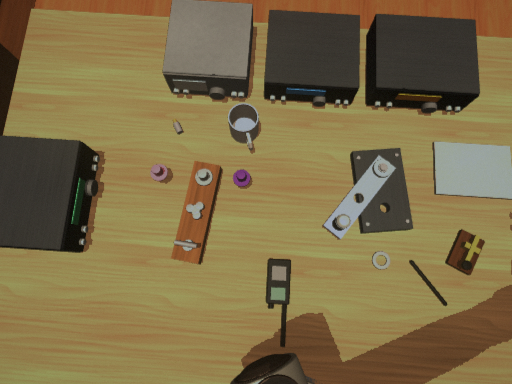

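View pics/side0.png

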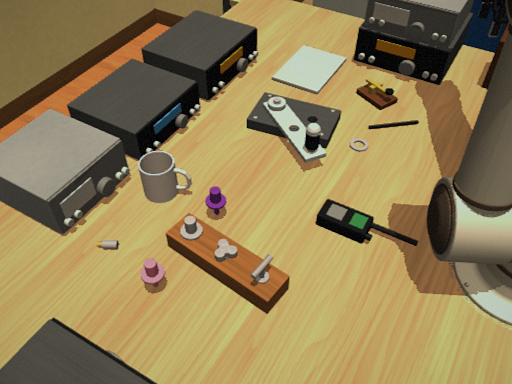

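The top view shows the pin at about (204,175) in the far socket, the arm hole at (360,198), the base hole at (384,208), the pivot at (382,169) and the microphone at (342,221). In the side view the pin is at (190,222), the microphone top at (314,127) and the pivot at (277,103).

```bash
python3 - <<'E'
from h import *
np.set_printoptions(precision=4,suppress=True)
t,s=cv2.imread('pics/top0.png'),cv2.imread('pics/side0.png')
for n,a,b in [('pin top',(204,173.5),(189.5,219)),('mic dome',(342,221),(314,126)),('pivot',(382,168),(277,102)),('armhole',(360,198),(294,128)),]:
    print(n,*tri(ray('top',a),ray('side',b)))
print('basehole',onz('top',(384,208),.03)); print('armhole',onz('top',(360,198),.044)); print('pivot44',onz('top',(382,169),.044))
# crops for pixel refinement
c=lambda im,x,y,w,h,k:cv2.resize(im[y:y+h,x:x+w],None,fx=k,fy=k,interpolation=cv2.INTER_CUBIC)
A=c(t,310,140,110,100,4);B=c(t,165,150,90,120,3.33)[:400]
cv2.imwrite('pics/crop0.png',np.hstack([A,cv2.copyMakeBorder(B,0,400-len(B),0,0,0)]))
E
```

```text
pin top [0.6016 0.2589 0.0753] 0.002518672818021465
mic dome [ 0.4958 -0.085   0.1177] 0.0004165026953198901
pivot [ 0.6525 -0.2005  0.0535] 0.0009801250211793082
armhole [ 0.5735 -0.1486  0.0348] 0.0006992982532069969
basehole [ 0.5518 -0.2129  0.03  ]
armhole [ 0.5711 -0.1463  0.044 ]
pivot44 [ 0.6532 -0.2035  0.044 ]
```

View pics/crop0.png

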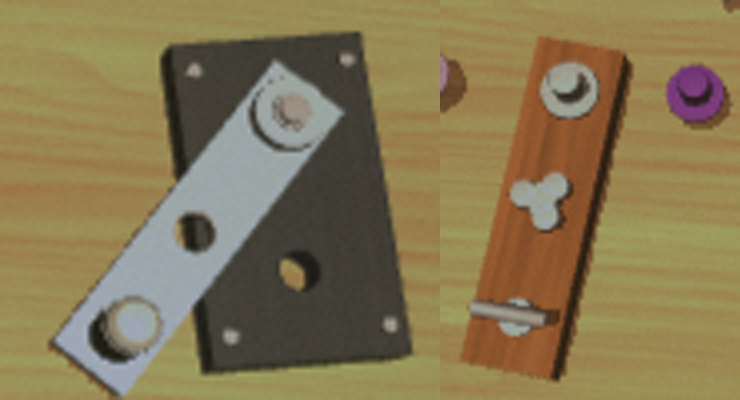

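The crop confirms it: arm hole at about (358.5,198), base hole at (385,207.7), pivot at (383,167.5). The pin is in the far socket and the pink and purple pieces are decoys. I'll go above the mic now, with the fingers straddling it tangentially.

Call:
send_rows --targets "34 -21 0 5 0;68 -42 0 10 0;102 -63 0 16 0;136 -84 0 21 0;170 -105 0 26 0;204 -126 0 31 0;238 -147 0 37 0;272 -168 0 42 0;306 -189 0 47 0;340 -210 0 53 0;374 -231 0 58 0;406 -252 0 63 0;406 -252 0 63 0;406 -252 0 63 0;406 -252 0 63 0" --newtons 20

```text
time: 1.98
ee_pos: [0.4073, -0.2344, 0.2314]
tcp_rot: [-177.2, 0.1, -31.6]
wrist_force: [0.3, -0.1, -0.0]
opening: 0.0852
grasp_force: 0.0
```

```bash
python3 - <<'E'
from h import *
T=toolT(); im=camera('wrist'); cv2.imwrite('pics/w1.png',im); np.save('T1.npy',T)
print(T.round(4), proj('wrist',[.496,-.085,.119],T), proj('wrist',[.552,-.2155,.03],T),proj('wrist',[.571,-.1463,.044],T),proj('wrist',[.654,-.204,.044],T))
E
```

```text
[[ 0.8521 -0.5229  0.0239  0.4073]
 [-0.5234 -0.851   0.0427 -0.2344]
 [-0.0019 -0.0489 -0.9988  0.2314]
 [ 0.      0.      0.      1.    ]] [ 63.82223444 188.9510372 ] [178.28095036  58.09105918] [108.24365941  77.98696215] [100.31789962 -37.92250776]
```

View pics/w1.png

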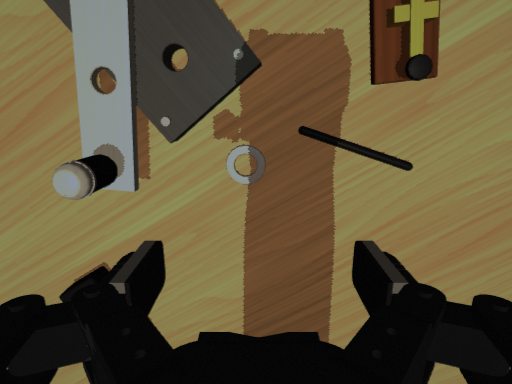

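The wrist view shows the mic dome at (72,181), the arm hole at (104,81) and the base hole at (176,58), all within a few pixels of prediction. The arm hasn't finished its move, so I'll hold for one row and read the pose.

Call:
send_rows --targets "0 0 0 0 0;0 0 0 0 0"

```text
time: 2.28
ee_pos: [0.4077, -0.2342, 0.2314]
tcp_rot: [-177.2, 0.1, -31.5]
wrist_force: [0.3, 0.3, -0.4]
opening: 0.0849
grasp_force: 0.0
```

```bash
python3 - <<'E'
from h import *
o=bot.get_obs(); print(o['q'].round(2),o['qd'].round(2))
E
```

```text
[-31.59  -5.83  -0.69  95.25   2.82 179.94] [ 0.06  0.15  0.    0.05 -0.04 -0.02]
```

Call:
send_rows --targets "10 0 0 0 0;10 0 0 0 0"

```text
time: 2.52
ee_pos: [0.4166, -0.2399, 0.231]
tcp_rot: [-177.2, 0.1, -31.6]
wrist_force: [-0.2, -0.2, -0.5]
opening: 0.0857
grasp_force: 0.0
```

Joint 6 ran to its limit (q6 = q1 + 180 − yaw). I'll use the half-turned grasp instead, yaw about 144°.

Call:
send_rows --targets "-1 -10 0 -10 0;-2 -20 1 -20 0;-2 -30 1 -30 0;-3 -40 2 -40 0;-4 -50 2 -50 0;-5 -60 3 -60 0;-5 -70 3 -70 0;-6 -80 4 -80 0;-7 -90 4 -90 0;-8 -100 5 -100 0;-8 -110 5 -110 0;-9 -120 6 -120 0;-10 -130 6 -130 0;-11 -140 7 -140 0;-11 -150 7 -150 0;-12 -160 8 -160 0;-13 -170 9 -170 0;-13 -173 9 -175 0;-13 -173 9 -175 0"

```text
time: 4.9
ee_pos: [0.4957, -0.0852, 0.2307]
tcp_rot: [177.2, -0.4, 143.4]
wrist_force: [-0.2, -0.4, 0.1]
opening: 0.0853
grasp_force: 0.0
```

```bash
python3 - <<'E'
from h import *
np.set_printoptions(precision=4,suppress=True)
T=toolT(); im=camera('wrist'); cv2.imwrite('pics/w2.png',im); 
print(T,bot.get_obs()['q'])
# world move to grasp pose, in tool axes
tgt=np.array([.496,-.085,.068]); print(T[:3,:3].T@(tgt-T[:3,3])*1000)
T1=np.load('T1.npy')
E
```

```text
[[-0.803   0.5955  0.0236  0.4957]
 [ 0.5959  0.8019  0.043  -0.0852]
 [ 0.0067  0.0486 -0.9988  0.2307]
 [ 0.      0.      0.      1.    ]] [-11.2845  -2.3851   2.4803  94.0158   2.6836  25.4144]
[ -1.2295  -7.6236 162.5282]
```

View pics/w2.png

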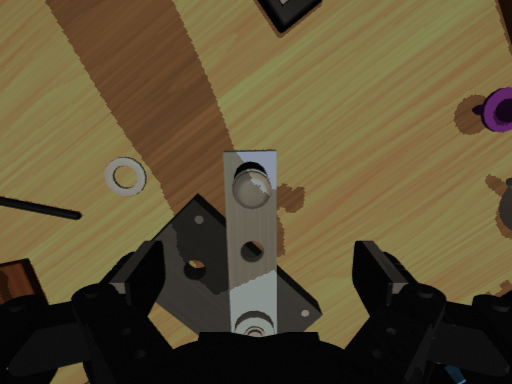

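The mic dome at (252,188) sits centred between the fingers and the arm is in line with the tool. The arm hole is at (252,251) and the base hole at (195,269). I'll descend and cage the mic.

Call:
send_rows --targets "0 -2 30 0 0;0 -3 60 0 0;-1 -5 90 0 0;-1 -6 120 0 0;-1 -7 145 0 0;-1 -8 162 0 0;-1 -8 162 0 60;-1 -8 162 0 122;-1 -8 162 0 122;-1 -8 162 0 122;-1 -8 162 0 122"

```text
time: 6.32
ee_pos: [0.4957, -0.0854, 0.069]
tcp_rot: [177.2, -0.3, 143.4]
wrist_force: [-0.9, -0.8, -0.1]
opening: 0.0444
grasp_force: 0.0
```

```bash
python3 - <<'E'
from h import *
np.set_printoptions(precision=4,suppress=True)
T2=np.array([[-0.803,.5955,.0236,.4957],[.5959,.8019,.043,-.0852],[.0067,.0486,-.9988,.2307],[0,0,0,1]])
T1=np.load('T1.npy')
b=onz('wrist',(195,268.5),.03,T2); b1=onz('wrist',(176,58),.03,T1); print('base',b,b1)
a=onz('wrist',(252,251),.044,T2); a1=onz('wrist',(104,81),.044,T1);print('arm',a,a1)
print('base tri',tri(ray('wrist',(195,268.5),T2),ray('wrist',(176,58),T1)),'arm tri',tri(ray('wrist',(252,251),T2),ray('wrist',(104,81),T1)))
print('mic',tri(ray('wrist',(252,188),T2),ray('wrist',(72,181),T1)))
T=toolT(); b=(b+onz('top',(385,207.7),.03))/2
p=np.array([.654,-.204]); ph=np.arctan2(*(p-b[:2])[::-1]); print('yaw',np.degrees(ph))
m=np.array([.496,-.085]); t0=np.arctan2(*(p-m)[::-1]); r=np.linalg.norm(p-m); print(r,np.degrees(ph-t0))
for k in np.linspace(0,1,9)[1:]:
    t=t0+(ph-t0)*k; w=p-r*np.array([np.cos(t),np.sin(t)])-m
    print((T[:3,:3].T@[*w,0])*1000, -np.degrees(t-t0))
E
```

```text
base [ 0.5539 -0.2106  0.03  ] [ 0.5521 -0.2126  0.03  ]
arm [ 0.5719 -0.1394  0.044 ] [ 0.5698 -0.1398  0.044 ]
base tri (array([ 0.5538, -0.2119,  0.0271]), np.float64(0.001971222178384645)) arm tri (array([ 0.5709, -0.1395,  0.0438]), np.float64(0.0020447549706938115))
mic (array([ 0.4982, -0.0866,  0.1072]), np.float64(0.0003781652834571123))
yaw 5.155669017056455
0.19780040444852484 42.14143259092894
[ -0.7029 -18.1434  -0.8944] -5.267679073866116
[ -3.0705 -36.1453  -1.7917] -10.535358147732236
[ -7.0829 -53.8535  -2.6844] -15.803037221598355
[-12.7061 -71.1185  -3.5647] -21.07071629546447
[-19.8927 -87.7945  -4.4254] -26.338395369330588
[ -28.582  -103.7407   -5.2592] -31.60607444319671
[ -38.7005 -118.8222   -6.0589] -36.87375351706283
[ -50.1628 -132.9118   -6.8179] -42.14143259092894
```

Call:
send_rows --targets "-1 -18 -1 -5 122;-3 -36 -2 -10 122;-7 -54 -3 -16 122;-13 -71 -4 -21 122;-20 -88 -4 -26 122;-29 -104 -5 -32 122;-39 -119 -6 -37 122;-50 -133 -7 -42 122;-53 -137 -7 -42 122;-53 -137 -7 -42 122"

```text
time: 7.58
ee_pos: [0.4563, -0.2271, 0.0685]
tcp_rot: [177.7, 1.6, -174.7]
wrist_force: [-0.7, 0.4, -0.5]
opening: 0.0444
grasp_force: 0.0
```

```bash
python3 - <<'E'
from h import *
T=toolT(); print(T.round(4)); im=camera('wrist'); np.save('T3.npy',T)
t=camera('top'); s=camera('side'); c=lambda im,x,y,w,h,k:cv2.resize(im[y:y+h,x:x+w],None,fx=k,fy=k,interpolation=cv2.INTER_CUBIC)
cv2.imwrite('pics/w3.png',np.hstack([im[:,:],c(t,340,140,90,120,3.2)]))
E
```

```text
[[-0.9954 -0.0928  0.0237  0.4563]
 [-0.0917  0.9949  0.043  -0.2271]
 [-0.0275  0.0407 -0.9988  0.0685]
 [ 0.      0.      0.      1.    ]]
```

View pics/w3.png

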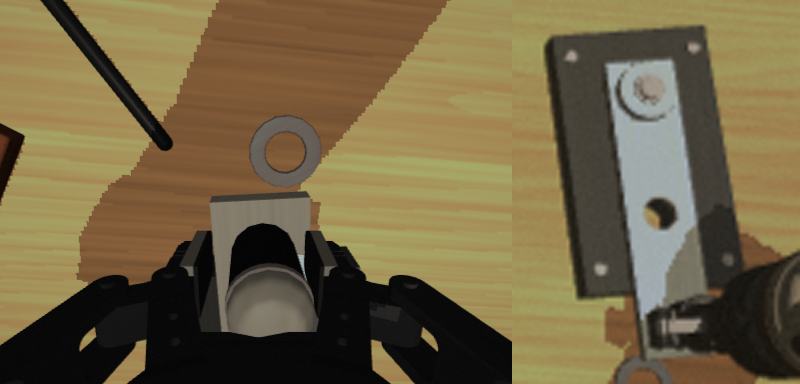

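The arm's edge and the plate's edge are now parallel (both about 7.1° in the crop), and desk is visible through both holes at crop (660,213). Next I'll release, raise and travel above the pin.

Call:
send_rows --targets "0 0 0 0 0;0 0 0 0 0;0 0 0 0 0;0 2 -40 0 0;-1 4 -80 0 0;-3 6 -130 0 0;-22 46 -130 1 0;-40 90 -127 3 0;-60 140 -124 5 0;-80 190 -122 6 0;-100 240 -120 8 0;-120 290 -117 9 0;-140 340 -114 11 0;-160 390 -111 13 0;-177 435 -108 14 0;-193 475 -106 15 0;-193 475 -106 15 0;-193 475 -106 15 0;-193 475 -106 15 0"

```text
time: 10.1
ee_pos: [0.6007, 0.2579, 0.1995]
tcp_rot: [177.3, 1.0, 170.3]
wrist_force: [-0.4, -0.5, -0.0]
opening: 0.0852
grasp_force: 0.0
```

```bash
python3 - <<'E'
from h import *
np.set_printoptions(precision=4,suppress=True)
o=bot.get_obs(); print(o['q']); T=toolT(); print(T); np.save('T4.npy',T); im=camera('wrist')
t=camera('top'); c=cv2.resize(t[140:260,340:430],None,fx=3.2,fy=3.2,interpolation=cv2.INTER_CUBIC)
cv2.imwrite('pics/w4.png',np.hstack([im,c]))
print(proj('wrist',[.6016,.2589,.083],T), onz('top',(386.25,206.6),.044))
E
```

```text
[22.4752 16.7626 20.0837 91.0934  1.7428 32.1394]
[[-0.9857  0.1667  0.0243  0.6007]
 [ 0.1677  0.9849  0.043   0.2579]
 [-0.0167  0.0464 -0.9988  0.1995]
 [ 0.      0.      0.      1.    ]]
[253.698  184.4274] [ 0.553  -0.2142  0.044 ]
```

View pics/w4.png

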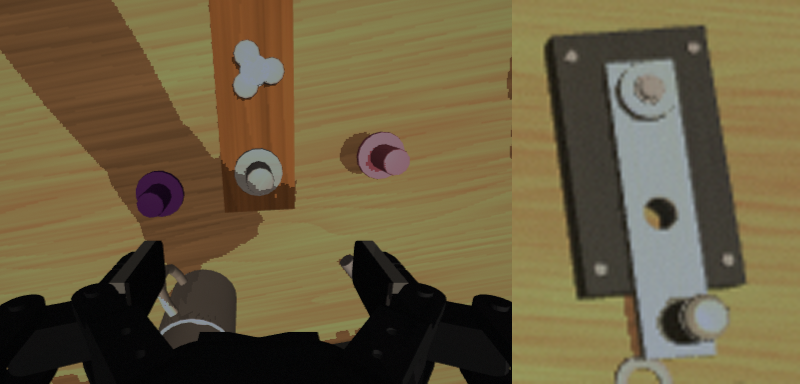

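The handle top is at (261,179), close to the predicted (254,184). The purple and pink decoys stand clear on both sides, and the arm stayed aligned.

```bash
python3 - <<'E'
from h import *
np.set_printoptions(precision=4,suppress=True)
T=np.load('T4.npy'); px=(261,179)
print(tri(ray('wrist',px,T),ray('top',(204,173.5))), onz('wrist',px,.083,T), onz('top',(204.3,174),.083))
h=(onz('wrist',px,.083,T)+onz('top',(204.3,174),.083))/2
g=np.array([h[0],h[1],.056])+T[:3,:3]@[0,0,0]; 
# grasp point (19 mm behind TCP) should lie on handle axis
tgt=np.array([h[0],h[1],.075])+T[:3,2]*.019
print(h,(T[:3,:3].T@(tgt-T[:3,3]))*1000, onz('wrist',(151,203),.083,T))
E
```

```text
(array([0.6136, 0.2665, 0.0241]), np.float64(0.0006336655851971817)) [0.598  0.2658 0.083 ] [0.5972 0.2563 0.083 ]
[0.5976 0.261  0.083 ] [  5.6833  -3.2298 143.4069] [0.6021 0.1704 0.083 ]
```

```bash
python3 - <<'E'
from h import *
np.set_printoptions(precision=4,suppress=True)
T=np.load('T4.npy'); 
print('collar',onz('wrist',(259,172),.051,T), onz('top',(204,177),.051), onz('side',(190.5,230.5),.051))
print('top', onz('wrist',(261,181),.083,T),onz('top',(204.3,175),.083), onz('side',(189.5,219),.083))
w=cv2.imread('pics/w4.png')[:,:512]; s=cv2.imread('pics/side0.png'); t=cv2.imread('pics/top0.png')
f=lambda im,x,y,k:cv2.resize(im[y-20:y+20,x-20:x+20],None,fx=k,fy=k,interpolation=cv2.INTER_CUBIC)
W=cv2.resize(w[140:210,225:295],(260,260),interpolation=cv2.INTER_CUBIC)
cv2.imwrite('pics/c5.png',np.hstack([W,f(t,204,175,6.5),f(s,190,224,6.5)]))
E
```

```text
collar [0.5993 0.2655 0.051 ] [0.5975 0.2613 0.051 ] [0.5974 0.2674 0.051 ]
top [0.5997 0.2655 0.083 ] [0.5946 0.256  0.083 ] [0.5986 0.264  0.083 ]
```

View pics/c5.png

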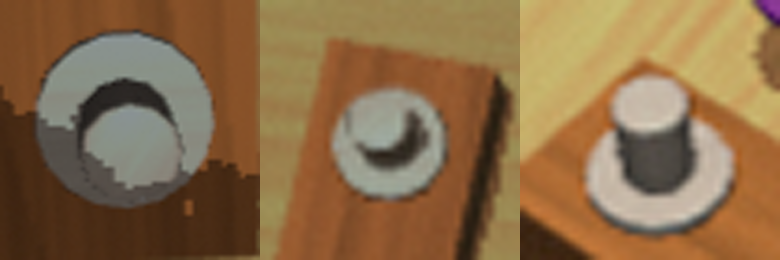

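The crops give the handle top at wrist (260.3,179.6), top (202.5,173) and side (190,220.2). The collar is at wrist (258.7,171.8), top (203.8,177) and side (191.2,231.7).

```bash
python3 - <<'E'
from h import *
np.set_printoptions(precision=4,suppress=True)
T=np.load('T4.npy'); 
A=dict(wrist=(258.7,171.8),top=(203.8,177),side=(191.2,231.7)); B=dict(wrist=(260.3,179.6),top=(202.5,173),side=(190,220.2))
for D,z in ((A,.051),(B,.083)):
    for n in D: print(n,onz(n,D[n],z,T))
    print('ws',tri(ray('wrist',D['wrist'],T),ray('side',D['side'])),'ts',tri(ray('top',D['top']),ray('side',D['side'])))
tgt=np.array([.5985,.2640,.075])+T[:3,2]*.019
print((T[:3,:3].T@(tgt-T[:3,3]))*1000)
E
```

```text
wrist [0.599  0.2652 0.051 ]
top [0.5974 0.2618 0.051 ]
side [0.5943 0.2692 0.051 ]
ws (array([0.5998, 0.2648, 0.0431]), np.float64(0.0023677785453296387)) ts (array([0.5997, 0.2633, 0.0413]), np.float64(0.0002834039369354181))
wrist [0.5984 0.2651 0.083 ]
top [0.5994 0.261  0.083 ]
side [0.5959 0.266  0.083 ]
ws (array([0.5982, 0.2647, 0.0806]), np.float64(0.0018445663442345419)) ts (array([0.6005, 0.2618, 0.0763]), np.float64(0.0014689687488175134))
[  5.292   -0.1401 143.557 ]
```

The three views agree on (0.5985, 0.264), with the handle top at about 80 mm. I'll descend and grip.

Call:
send_rows --targets "2 0 30 0 60;4 0 60 0 105;5 0 90 0 105;5 0 110 0 105;5 0 125 0 105;5 0 135 0 105;5 0 142 0 105;5 0 142 0 105;5 0 142 0 140;5 0 142 0 180;5 0 142 0 220;5 0 142 0 220;5 0 142 0 220;5 0 142 0 220" --newtons 45

```text
time: 11.95
ee_pos: [0.5996, 0.2657, 0.0584]
tcp_rot: [177.3, 1.0, 170.4]
wrist_force: [-0.3, -1.5, 6.4]
opening: 0.0227
grasp_force: 44.0
```

Call:
send_rows --targets "0 1 -20 0 220;-1 2 -45 0 220;-2 4 -90 0 220;-2 6 -135 0 220;-4 -30 -137 0 220;-8 -75 -139 0 220;-11 -120 -141 0 220;-14 -165 -143 0 220;-18 -215 -146 0 220;-21 -265 -148 0 220;-25 -315 -150 0 220;-29 -365 -152 0 220;-32 -410 -154 0 220;-35 -445 -156 0 220;-37 -470 -156 0 220;-37 -470 -156 0 220;-37 -470 -156 0 220"

```text
time: 14.08
ee_pos: [0.5541, -0.2096, 0.1926]
tcp_rot: [177.3, 1.0, 170.4]
wrist_force: [0.1, 0.4, -1.0]
opening: 0.0227
grasp_force: 44.4
```

```bash
python3 - <<'E'
from h import *
np.set_printoptions(precision=4,suppress=True)
T=toolT(); print(T); np.save('T6.npy',T); im=camera('wrist'); s=camera('side')
c=cv2.resize(s[40:180,240:345],None,fx=2.74,fy=2.74,interpolation=cv2.INTER_CUBIC)[:384]
cv2.imwrite('pics/w6.png',np.hstack([im,cv2.copyMakeBorder(c,0,384-len(c),0,0,0)]))
E
```

```text
[[-0.9859  0.1658  0.0245  0.5541]
 [ 0.1667  0.9851  0.0431 -0.2096]
 [-0.017   0.0466 -0.9988  0.1926]
 [ 0.      0.      0.      1.    ]]
```

View pics/w6.png

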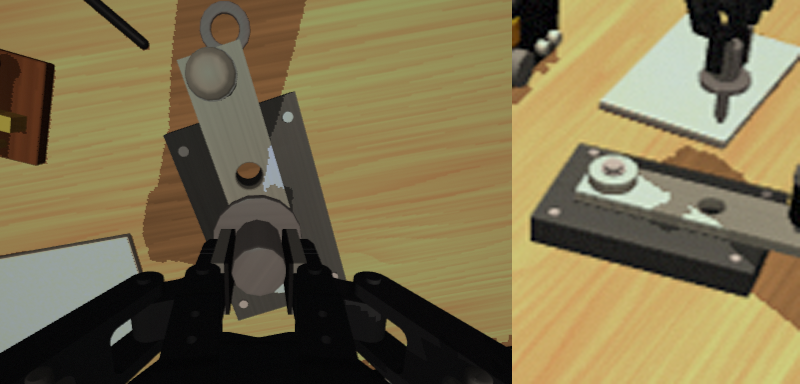

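The wrist view shows the arm hole at (249,174), with both holes aligned. The pin is held with its collar at about (256.5,238), 87 px wide, and its handle top at (258,271). The side crop shows the pin hanging nearly upright with its tip clear.

```bash
python3 - <<'E'
from h import *
np.set_printoptions(precision=4,suppress=True)
T=np.load('T6.npy'); m=camera_model('wrist')
h=onz('wrist',(249,174),.044,T); print('hole',h, onz('top',(386.25,206.6),.044))
s=lambda u,v:(240+(u-512)/2.74,40+v/2.74)
print('hole side',onz('side',s(711,206),.044))
f=lambda u,v,d:(T@m['T_tool_cam']@np.r_[np.linalg.solve(m['K'],[u,v,1])*d,1])[:3]
print('collar',f(256.5,238,315*.046/87),'handle top',f(258.5,271,315*.024/54))
print('tip side ray at est', tri(ray('side',s(721,120)),(np.array([.5545,-.2095,.13]),np.array([0,0,1.]))))
o,d=ray('side',s(721,120)); print(o+d*(.142-o[2])/d[2], proj('side',[.5536,-.2104,.142]),s(721,120),s(724,78),proj('side',[.5536,-.2104,.184]))
E
```

```text
hole [ 0.553  -0.2116  0.044 ] [ 0.553  -0.2142  0.044 ]
hole side [ 0.5514 -0.2089  0.044 ]
collar [ 0.5556 -0.2107  0.1811] handle top [ 0.5582 -0.2115  0.2096]
tip side ray at est (array([ 0.5531, -0.2101,  0.1388]), np.float64(0.003058756916818116))
[ 0.5499 -0.2062  0.142 ] [315.6396  82.4944] (316.2773722627737, 83.7956204379562) (317.37226277372264, 68.46715328467153) [317.2842  67.5258]
```

The hole is at about (0.553, -0.2115) and the tip about 2 mm off, well within the 7 mm of clearance. I'll lower most of the way and check the force.

Call:
send_rows --targets "1 -3 20 0 220;1 -4 40 0 220;2 -5 60 0 220;2 -6 75 0 220;2 -6 85 0 220;3 -7 92 0 220;3 -7 99 0 220;3 -7 106 0 220;3 -7 112 0 220;3 -8 118 0 220;3 -8 118 0 220"

```text
time: 15.55
ee_pos: [0.5523, -0.2123, 0.073]
tcp_rot: [177.3, 0.9, 170.4]
wrist_force: [-0.2, -0.3, -0.7]
opening: 0.0229
grasp_force: 44.4
```

Call:
send_rows --targets "0 0 4 0 220;0 0 8 0 220;0 -1 11 0 220;0 -1 13 0 220;0 -1 14 0 220;0 -1 14 0 220"

```text
time: 16.3
ee_pos: [0.5528, -0.2127, 0.0596]
tcp_rot: [177.3, 0.9, 170.4]
wrist_force: [0.1, 0.2, -1.0]
opening: 0.0225
grasp_force: 44.4
```

```bash
python3 - <<'E'
from h import *
T=toolT(); im=camera('wrist'); s=camera('side')
c=cv2.resize(s[70:175,235:340],(384,384),interpolation=cv2.INTER_CUBIC)
cv2.imwrite('pics/w7.png',cv2.resize(np.hstack([im,c]),(800,343)))
E
```

```text
(no output)
```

View pics/w7.png

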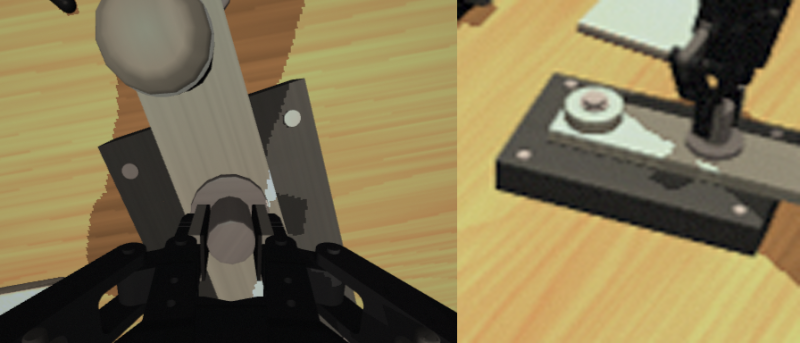

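The collar is now just above the arm and the pin is in the holes with no side force. I'll nudge down 2 mm, open and rise.

Call:
send_rows --targets "0 0 1 0 220;0 0 2 0 220;0 0 2 0 220;0 0 2 0 160;0 0 2 0 100;0 0 2 0 60;0 0 2 0 60;0 0 2 0 60"

```text
time: 17.4
ee_pos: [0.5528, -0.2126, 0.0576]
tcp_rot: [177.3, 0.9, 170.4]
wrist_force: [-0.0, -1.0, -0.1]
opening: 0.0654
grasp_force: 0.0
```

Call:
send_rows --targets "0 0 -10 0 60;0 1 -25 0 60;-1 3 -50 0 60;-2 5 -90 0 60;-2 6 -130 0 60;-2 6 -130 0 60;-2 6 -130 0 60"

```text
time: 18.27
ee_pos: [0.5527, -0.2126, 0.188]
tcp_rot: [177.3, 1.0, 170.4]
wrist_force: [0.1, -0.1, 0.1]
opening: 0.0651
grasp_force: 0.0
```

```bash
python3 - <<'E'
from h import *
im=camera('wrist'); s=camera('side'); np.save('T8.npy',toolT())
c=cv2.resize(s[70:175,235:340],(384,384),interpolation=cv2.INTER_CUBIC)
cv2.imwrite('pics/w8.png',cv2.resize(np.hstack([im,c]),(800,343)))
E
```

```text
(no output)
```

View pics/w8.png

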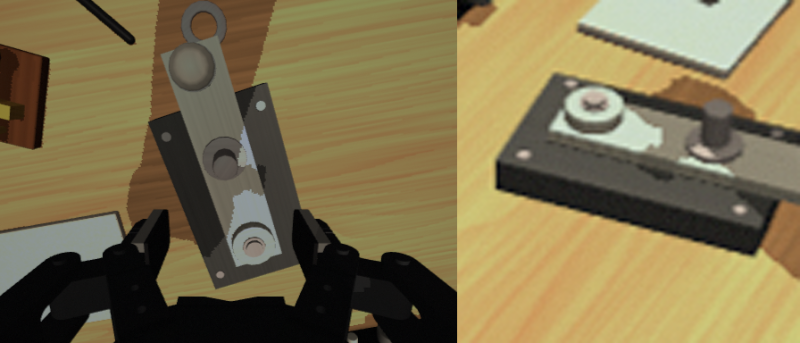

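The pin stands upright with its collar flat on the arm, the arm is in line with the plate, and the gripper is clear. Handing in.

```bash
python3 -c "
from h import *
print(ticket.job_done())"
```

```text
the job is handed in; nothing more can be done
None
```

The job is handed in: the mic arm is aligned with the base, and the lock pin stands through both holes with its collar on the arm and the gripper clear; the simulator returned no verdict.

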